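Feed two coils through the gate of a test lane

TASK

With a fingertip, push the green coil through the gate into the blue-railed lane until it rests against the black end stop, and only then push the yellow coil through the gate so that it stands wholly inside the lane behind it. Only push them along the plate, keeping them standing flat: do not lift or tip a coil. Leave the white coil where it stands, and the other things on the table too.

Things in the scene. Friction and masses are not known exactly. Their poses are not given: they have to be found in the camera images.
- feeder: Fixed coil feeder: grey plate 3 mm thick on the table, coils slide on it. Origin: on the table under the middle of the gate; z up, +y along the lane from gate to end stop. Lane 46 mm wide inside (x +-23 mm), 110 mm long (y 0 to 110 mm), between two blue rails 6 mm thick, 28 mm high over the plate. Apron where the coils start: rimless bare plate, x +-100 mm, y 0 to -200 mm.
- gate (a point): Middle of the gate (the lane's open mouth), on the plate's top. The clear opening is 46 mm wide. Two blue wings, as high as the rails (28 mm), widen like a funnel at 45 degrees from the gate out to about x = +-63 mm, y = -38 mm in the feeder's frame.
- lane_end (a point): Middle of the foot of the black end stop's inner face, on the plate's top (feeder frame 0, 110, 3 mm). The stop closes the lane; it is 32 mm high, with two brass studs 6 mm higher on top.
- coil_green_centre (a point): Centre of the green coil: a loose wound bobbin upright on its flange; two round black flanges 37 mm across and 2 mm thick, green winding about 31 mm across between them, round green sticker 24 mm wide on top, 26 mm tall, about 100 g. z is its axis. Thin wire tails stand out about 20 mm on one side and touch nothing.
- coil_yellow_centre (a point): Centre of the yellow coil: the same kind of loose bobbin with a yellow winding and yellow sticker, flanges 33 mm across, 23 mm tall, about 80 g.
- coil_white_centre (a point): Centre of the white coil, to be left alone: the same kind of loose bobbin with a white winding and white sticker, flanges 41 mm across, 29 mm tall, 120 g.
- reference_can: Loose bystander: green cylindrical can with a black top and terminals, 48 mm across, 69 mm tall; origin at the middle of its underside.
- tape: Loose bystander: roll of black tape lying flat, 63 mm across, 18 mm tall; origin at the middle of its underside.
- driver: Loose bystander: screwdriver with red handle lying flat, 191 mm long along its x, 24 mm high; origin under its middle.
- box_corner (a point): Left front upper corner of a fixed grey metal box with a pole on it, to be kept clear of: the box is 91 mm high, its front face runs from here 235 mm to the robot's right (-y), its depth (+x) is 197 mm. A hand low over the far side of the apron can come within a few cm of it.
Things that resemble listed ones, but are neither listed nor needed, are in the scene too. Leave any purple look-alike of the part that bears coil_yellow_centre alone.

How it is judged:
By the outcome, as a careful person would: the job done as asked, in the order asked, and still so for the second after the job is handed in, with the robot touching nothing.
It also fails if it takes over 54 s, if anything falls off the work surface, if the arm or the gripper's body presses on something with over 40 N, if the wrist force passes 120 N, or if a joint passes its speed limit or range.

ROBOT

A 7-joint arm with a two-finger parallel gripper is mounted at the origin on a cart in front of the work surface, level with it; the furniture and walls round the work are solid. World frame = base frame: x ahead of the robot, y to its left, z up, the work surface at z = 0. Lengths are in m, angles in rad, forces in N, time in s.
With the tool pointing down it reaches from about 0.4 to 0.75 m from the base axis. Payload 19.5 kg.
Tool frame: the origin (TCP) lies midway between the tips of the shut fingers; the grasp point (between the pads) lies 19 mm behind it; z points along the fingers, y is the direction in which the jaws open and shut (so a half turn about z gives the same grasp; the last joint's range is limited). The gripper opens to 85 mm and grips with 20 to 120 N. Pads are 22 mm wide; open, the fingers measure 114 mm over their backs; the gripper's body (76 mm by 85 mm) begins 54 mm behind the grasp point. The pads swing forward as they close: fully open they stand 13 mm farther back than shut.
Start: joints at [1.11, 0.707, -0.028, 1.485, 0.022, 0.951, -0.075], TCP at [0.234, -0.525, 0.205] pointing down, gripper open.
Joint ranges: [-2.71, 2.71], [-0.32, 2.16], [-1.57, 1.52], [0, 2.45], [-1.46, 4.6], [0, 2.02], [-2.83, 2.83]. Speed limits (rad/s): [1.89, 1.89, 2.57, 2.57, 3.01, 3.01, 3.01].

INTERFACE

Orientations are given as a rotation vector (axis times angle).
In Python, from plant import get_state, camera, env, models gives the robot as it stands.
- The arm moves only by the shell command python3 -m pendant 'ROWS' [FORCE]. ROWS is JSON, a list of rows, each a list of 7 numbers: the turn, a rotation vector about the tool's x, y, z in rad, then the shift along the tool's x, y, z in mm, then the closure, from 0 (fully open) to 1 (shut). A call has 1 to 10 rows; each row is the pose to reach, as a shift and turn from the pose commanded when the call began, along the tool's axes at that moment; what a row does not reach only later rows make up. A row lasts 1/10 s, in which the tool goes at most 50 mm and 8.59 degrees, less where a joint would pass 70% of its speed; a pose out of reach is approached as far as the arm can. A call with a gripper value outside its range is refused whole. The fingers move at their own pace and stop on an object; FORCE is the grip in N (left out, the last holds). Time passes only in rows, so rows that repeat a pose let the fingers close. It gives the time, the measured TCP pose, the force and the opening at its end, in the units of the state.
- get_state(): the state, without advancing time (a new reading comes with each control period).
- camera(name): name is "scene" or "top" or "wrist"; returns a dict with "pixels" (420x560x3 uint8, red, green, blue), "fx", "fy", "cx", "cy" (pixels), "cam_to_world" (4x4, takes a point from camera to world coordinates). Camera axes: x right, y down, z forward; pixel columns grow to the right and rows downward; lengths in m; the calibration is good to about 2 mm. A picture is of the moment at which its call begins. There is no depth.
- env.sign_off(): hands the job in, once; it reports no verdict.
Trained networks look in the newest picture that a camera, given by its name, has taken for a name from the list of things; names that differ only in an ending like _2 or _b are one class to them, and where a whole thing is asked for, a point or a joint stands for the part that bears it (a point fixed in the world has none). Each returns a list of dicts, best first, with "confidence" (0 to 1); they miss things now and then, are a little off and sometimes report something else, mostly with a low value. They report only what shows in the picture. A call takes as long as a camera call. They do not tell look-alikes from the thing itself.
- models.spot_in(thing, camera): "extent" ([centre column, centre row, width, height] in pixels, round what is visible of it).
The state is a dict: "t": time; "joint_positions": joint angles; "dq": joint speeds; "effort": joint torques, N m; "tool_pos": TCP position; "tcp_rot": TCP orientation; "force": force on the tool from outside, world axes, zero at the start; "wrist_torque": the same for the moment, N m; "finger_gap": opening from 0.0 (shut) to 1.0 (fully open).
Only numpy, scipy, OpenCV 4.12 (cv2) and the standard library are available. Lean on these libraries where they do the work, as an engineer would, in place of code of your own. Each camera call takes 0.05 s, during which the arm holds its last target. There are 200 camera calls.

## Working session

There is one attempt and no reset: what is moved stays moved. The work goes in short steps, Python scripts to look and compute and a shell command to move; the robot and the scene stay as the last step left them, time stands still between calls to the robot, and variables do not carry over. Pictures are saved under pics/ and viewed, about 8 in all and at most 12, crops included, and the job is handed in when it is done.

```bash
mkdir -p pics; ls; cat > h.py <<'E'
import numpy as np, cv2
from plant import get_state, camera, env, models
def snap(n,f=None):
    c=camera(n)
    if f: cv2.imwrite('pics/'+f,c['pixels'][:,:,::-1])
    return c
def px2w(c,u,v,z):
    T=np.array(c['cam_to_world']); d=T[:3,:3]@np.array([(u-c['cx'])/c['fx'],(v-c['cy'])/c['fy'],1]); o=T[:3,3]
    return o+d*(z-o[2])/d[2]
def w2px(c,p):
    T=np.array(c['cam_to_world']); q=T[:3,:3].T@(np.array(p)-T[:3,3]); return np.array([c['fx']*q[0]/q[2]+c['cx'],c['fy']*q[1]/q[2]+c['cy']])
E
python3 - <<'E'
from h import *
s=get_state(); print({k:np.round(s[k],3) for k in s})
for n in ('top','scene'):
    c=snap(n,n+'1.png'); print(n,np.round(c['cam_to_world'],3).tolist(),c['fx'])
    for t in ['feeder','coil_green_centre','coil_yellow_centre','coil_white_centre','reference_can','tape','driver']:
        print(t,[(np.round(d['extent']).tolist(),round(d['confidence'],2),np.round(px2w(c,*d['extent'][:2],0.026),3).tolist()) for d in models.spot_in(t,n)][:4])
a=cv2.imread('pics/top1.png');b=cv2.imread('pics/scene1.png')
E
```

```text
pics
{'t': np.float64(0.0), 'joint_positions': array([ 1.11 ,  0.707, -0.028,  1.485,  0.022,  0.951, -0.076]), 'dq': array([ 0.001,  0.001,  0.002,  0.001, -0.001,  0.   ,  0.001]), 'effort': array([ 0.0000e+00, -8.8322e+01,  1.2350e+00, -2.3617e+01,  1.7000e-02,
        7.0000e-03,  0.0000e+00]), 'tool_pos': array([ 0.234, -0.525,  0.204]), 'tcp_rot': array([-3.072, -0.653,  0.   ]), 'force': array([-1.385, -0.265,  0.361]), 'wrist_torque': array([ 0.035, -0.004, -0.006]), 'finger_gap': np.float64(1.003)}
top [[0.027, -0.984, 0.174, 0.357], [-0.999, -0.023, 0.026, 0.01], [-0.021, -0.175, -0.984, 1.085], [0.0, 0.0, 0.0, 1.0]] 389.16647477551345
feeder [([254.0, 217.0, 126.0, 79.0], 0.82, [0.511, 0.117, 0.026])]
coil_green_centre [([271.0, 234.0, 15.0, 12.0], 0.72, [0.465, 0.069, 0.026])]
coil_yellow_centre [([254.0, 217.0, 125.0, 82.0], 0.69, [0.513, 0.118, 0.026]), ([337.0, 190.0, 9.0, 8.0], 0.66, [0.594, -0.11, 0.026]), ([297.0, 218.0, 8.0, 15.0], 0.43, [0.511, -0.002, 0.026])]
coil_white_centre [([277.0, 194.0, 17.0, 19.0], 0.49, [0.579, 0.055, 0.026])]
reference_can [([420.0, 151.0, 24.0, 23.0], 0.66, [0.71, -0.343, 0.026])]
tape [([162.0, 276.0, 21.0, 29.0], 0.6, [0.345, 0.359, 0.026])]
driver [([414.0, 220.0, 11.0, 69.0], 0.73, [0.515, -0.32, 0.026])]
scene [[0.493, -0.396, 0.775, -0.453], [-0.87, -0.212, 0.445, -0.562], [-0.012, -0.894, -0.449, 0.685], [0.0, 0.0, 0.0, 1.0]] 396.1519830513123
feeder []
coil_green_centre []
coil_yellow_centre [([288.0, 250.0, 15.0, 13.0], 0.54, [0.499, -0.01, 0.026])]
coil_white_centre [([285.0, 238.0, 14.0, 12.0], 0.59, [0.559, 0.037, 0.026])]
reference_can [([406.0, 246.0, 20.0, 23.0], 0.61, [0.698, -0.336, 0.026])]
tape []
driver [([385.0, 276.0, 17.0, 40.0], 0.65, [0.501, -0.329, 0.026])]
```

View pics/top1.png

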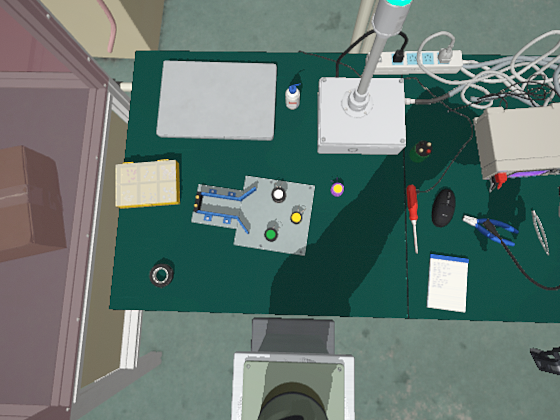

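View pics/scene1.png

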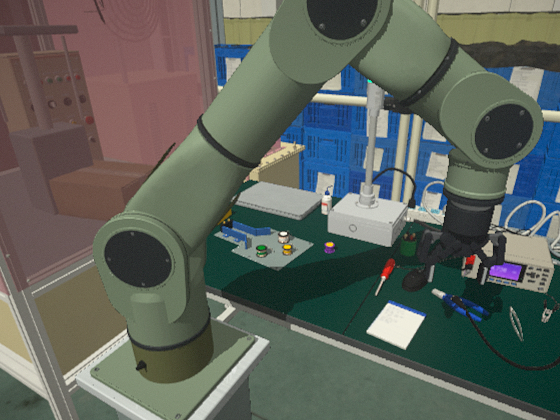

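The top view shows green at (271,234), yellow at (297,217) and white at (278,195). There is a look-alike with a purple winding and yellow sticker at (337,189), off the plate. The lane runs left to a black stop at about (197,202). I'll confirm this in an enlarged crop.

```bash
python3 - <<'E'
from h import *
a=cv2.imread('pics/top1.png')[165:265,180:350]
cv2.imwrite('pics/crop1.png',cv2.resize(a,None,fx=4.5,fy=4.5,interpolation=cv2.INTER_CUBIC))
E
```

```text
(no output)
```

View pics/crop1.png

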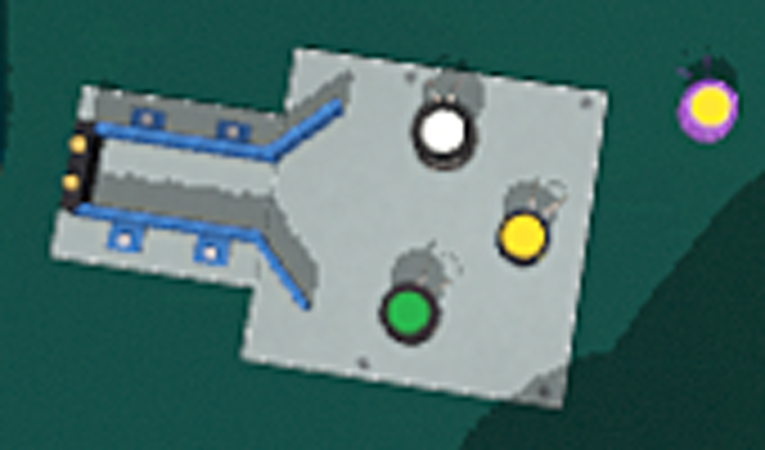

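The crop confirms it. Yellow is the plain yellow-wound coil on the plate at crop (523,238). The one at (708,108) is the purple look-alike off the plate, so I leave it alone. Next I fit the feeder frame and the coil positions.

```bash
cat >> h.py <<'E'
import json
def F():
    d=json.load(open('f.json')); return np.array(d['o']),np.array(d['X']),np.array(d['Y'])
def tof(p):
    o,X,Y=F(); q=np.array(p)[:2]-o; return np.round(np.array([q@X,q@Y])*1000,1)
def coil(c,name,z,box=None):
    hsv=cv2.cvtColor(c['pixels'],cv2.COLOR_RGB2HSV)
    lo,hi={'green':((55,120,110),(80,255,255)),'yellow':((22,150,150),(33,255,255)),'white':((0,0,225),(180,40,255))}[name]
    m=cv2.inRange(hsv,lo,hi); 
    n,l,st,ce=cv2.connectedComponentsWithStats(m)
    return [(ce[i].round(1).tolist(),int(st[i,4]),tof(px2w(c,*ce[i],z)).tolist()) for i in range(1,n) if st[i,4]>12 and (box is None or box[0]<ce[i][0]<box[2] and box[1]<ce[i][1]<box[3])]
E
python3 - <<'E'
from h import *
c=snap('top')
P=np.array([px2w(c,180+u/4.5-.4,165+v/4.5-.4,.003)[:2] for u,v in [(297,48),(607,93),(560,408),(242,360)]])
M=np.array([[.1,0],[.1,-.2],[-.1,-.2],[-.1,0]])
# lane dir: px left-> feeder +y; top (far from robot, +worldx) is feeder +x?
Pc=P-P.mean(0);Mc=M-M.mean(0)
U,S,Vt=np.linalg.svd(Mc.T@Pc); R=(U@Vt).T
print('det',np.linalg.det(R),'edges',np.linalg.norm(P-np.roll(P,1,0),axis=1))
o=P.mean(0)-R@M.mean(0); json.dump(dict(o=o.tolist(),X=R[:,0].tolist(),Y=R[:,1].tolist()),open('f.json','w'))
print('o',o,'X',R[:,0],'Y',R[:,1],'resid',((P-o)-M@R.T)*1000)
for n,z in (('green',.029),('yellow',.026),('white',.032)): print(n,coil(c,n,z,(180,165,350,265)))
# check rails ends
T=c['pixels']
for u,v in [(80,144),(71,181)]: print('stud',tof(px2w(c,180+u/4.5-.4,165+v/4.5-.4,.041)))
for u,v in [(275,155),(258,236),(340,104),(306,305)]: print('gate/wing',tof(px2w(c,180+u/4.5-.4,165+v/4.5-.4,.031)))
s=get_state(); print('tool',tof(s['tool_pos']))
E
```

```text
det 0.9999999999999996 edges [0.20100539 0.19942931 0.20042136 0.19849942]
o [0.53597947 0.16145384] X [ 0.99200408 -0.1262058 ] Y [0.1262058  0.99200408] resid [[ 0.23102185 -0.52587724]
 [ 0.42340191  0.02497913]
 [ 0.1183715   0.95073301]
 [-0.77279526 -0.4498349 ]]
green [([270.2, 233.9], 68, [-58.2, -99.0])]
yellow [([337.3, 188.2], 45, [96.1, -263.0]), ([295.9, 217.0], 69, [-1.3, -161.3])]
white [([278.1, 193.6], 58, [55.2, -103.1])]
stud [ 12.  114.7]
stud [-11.4 115.7]
gate/wing [24.8 -3.1]
gate/wing [-26.4  -1.4]
gate/wing [ 62.4 -37.3]
gate/wing [-63.6 -37.6]
tool [-213.1 -719.4]
```

```bash
cat >> h.py <<'E'
from scipy.spatial.transform import Rotation as Ro
def goto(x,y,z,head):
    "feeder mm target, head deg = push direction (tool x) angle from feeder Y toward X; z world mm"
    o,X,Y=F(); s=get_state(); R0=Ro.from_rotvec(s['tcp_rot'])
    a=np.radians(head); hx=np.sin(a)*X+np.cos(a)*Y; hx=np.array([*hx,0]); zz=np.array([0,0,-1.]); 
    R1=Ro.from_matrix(np.c_[hx,np.cross(zz,hx),zz])
    p=np.array([*(o+x/1000*X+y/1000*Y),z/1000])
    print('t',round(float(s['t']),2),'at',tof(s['tool_pos']),'z',round(float(s['tool_pos'][2])*1000,1),'F',np.round(s['force'],1),'gap',round(float(s['finger_gap']),3))
    print('turn',np.round((R0.inv()*R1).as_rotvec(),3),'shift',np.round(R0.inv().apply(p-s['tool_pos'])*1000,1), 'joints', np.round(s['joint_positions'],2))
E
python3 -c "
from h import *
goto(-85,-131,100,40)"
```

```text
t 0.85 at [-213.1 -719.4] z 204.7 F [ 0.6 -1.5 -0.1] gap 0.999
turn [-0.    -0.    -0.327] shift [ 414.7 -436.6  104.7] joints [ 1.11  0.71 -0.03  1.48  0.02  0.95 -0.08]
```

```bash
python3 -m pendant '[[0,0,-0.05,30,-32,0,0.9],[0,0,-0.1,60,-64,0,0.9],[0,0,-0.15,90,-96,0,0.9],[0,0,-0.2,120,-128,0,0.9],[0,0,-0.25,150,-160,0,0.9],[0,0,-0.3,180,-192,0,0.9],[0,0,-0.327,210,-224,0,0.9],[0,0,-0.327,240,-256,0,0.9],[0,0,-0.327,270,-288,10,0.9],[0,0,-0.327,300,-316,20,0.9]]'; python3 -c "
from h import *
goto(-85,-131,100,40)"
```

```text
t: 1.85
tool_pos: [0.3798, -0.1128, 0.1847]
tcp_rot: [2.925, 1.144, 0.001]
force: [1.5, -0.6, -0.4]
finger_gap: 0.096
t 1.85 at [-120.3 -291.8] z 184.7 F [ 1.5 -0.6 -0.4] gap 0.096
turn [ 0.001 -0.001 -0.   ] shift [145.8 -76.4  84.8] joints [ 0.24  0.5  -0.05  2.12  0.05  0.53 -0.67]
```

```bash
python3 -m pendant '[[0,0,0,35,-19,15,0.9],[0,0,0,70,-38,35,0.9],[0,0,0,105,-57,55,0.9],[0,0,0,135,-70,75,0.9],[0,0,0,146,-76,85,0.9],[0,0,0,146,-76,110,0.9],[0,0,0,146,-76,130,0.9],[0,0,0,146,-76,130,0.9]]'; python3 - <<'E'
from h import *
goto(-85,-131,8,40)
c=snap('top','t2.png'); w=snap('wrist','w2.png')
a=cv2.resize(c['pixels'][165:265,180:320],(560,400),interpolation=2)[:,:,::-1]
print('green',coil(c,'green',.029,(180,165,350,265)),'W',coil(w,'green',.029),coil(w,'yellow',.026))
cv2.imwrite('pics/v2.png',np.vstack([a,np.zeros((0,560,3),np.uint8)]))
E
```

```text
t: 2.65
tool_pos: [0.4342, 0.0398, 0.0533]
tcp_rot: [-2.925, -1.144, 0.004]
force: [-0.5, -0.1, 0.5]
finger_gap: 0.101
t 2.65 at [ -85.6 -133.5] z 53.3 F [-0.5 -0.1  0.5] gap 0.101
turn [-0.002  0.002 -0.001] shift [ 2.4 -1.1 45.3] joints [-0.17  0.81  0.    2.13 -0.01  0.21 -0.98]
green [] W [([268.4, 162.9], 1509, [-58.2, -100.0])] [([415.3, 180.1], 1374, [-0.8, -161.9])]
```

View pics/w2.png

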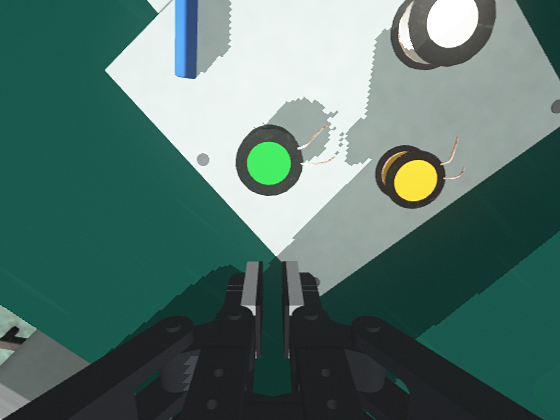

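Wrist view: the green coil at (268,163) is straight ahead of the fingers, with yellow at (415,180) and white at (455,20) off to the right. Both cameras agree on positions. I descend and then push green diagonally.

```bash
python3 -m pendant '[[0,0,0,0,-1,15,0.9],[0,0,0,0,-1,30,0.9],[0,0,0,0,-1,40,0.9],[0,0,0,0,-1,45,0.9],[0,0,0,5,-1,45,0.9],[0,0,0,10,-1,45,0.9],[0,0,0,14,-1,45,0.9],[0,0,0,18,-1,45,0.9],[0,0,0,22,-1,45,0.9],[0,0,0,26,-1,45,0.9]]'; python3 - <<'E'
from h import *
w=snap('wrist'); print(coil(w,'green',.029)); goto(-21,-52,8,39.6)
E
```

```text
t: 3.75
tool_pos: [0.4538, 0.059, 0.0098]
tcp_rot: [-2.926, -1.145, -0.0]
force: [0.3, -0.1, 0.2]
finger_gap: 0.099
[([269.6, 239.6], 1970, [-58.2, -99.8])]
t 3.8 at [ -68.3 -111.5] z 9.8 F [-0.3  1.  -0.5] gap 0.1
turn [ 0.    -0.001 -0.007] shift [76.  -2.1  1.8] joints [-0.2   0.91  0.    2.07 -0.03  0.15 -1.  ]
```

```bash
python3 - <<'E'
from h import *
w=snap('wrist','w3.png'); s=get_state(); print(w2px(w,s['tool_pos']), np.round(w['cam_to_world'],3).tolist()); o,X,Y=F()
for z in(.003,.029): print(w2px(w,[*(o-.0582*X-.0998*Y),z]))
E
```

```text
[269.77476749 254.31666454] [[0.679, -0.698, -0.228, 0.513], [-0.734, -0.645, -0.211, 0.113], [0.0, 0.311, -0.951, 0.179], [0.0, 0.0, 0.0, 1.0]]
[270.03577591 221.32598476]
[269.75631942 240.74810807]
```

View pics/w3.png

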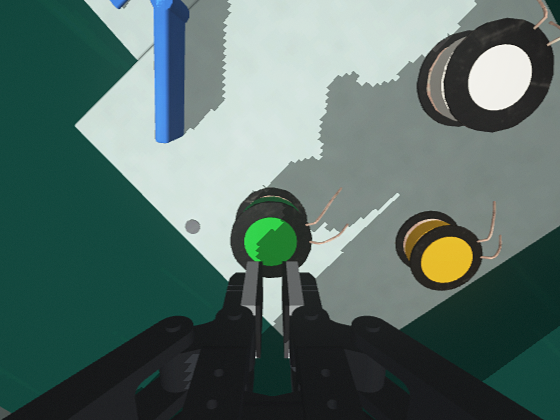

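```bash
python3 - <<'E'
from h import *
a=[cv2.resize(cv2.imread(f'pics/{n}.png')[225:375,205:338],None,fx=3,fy=3,interpolation=2) for n in('w2','w3')]
b=snap('scene')['pixels'][:,:,::-1][200:300,190:390]
b=cv2.resize(b,None,fx=2.2,fy=1.35)[:,:] if 0 else b
v=np.hstack(a); print(v.shape); cv2.imwrite('pics/v3.png',v)
E
```

```text
(450, 798, 3)
```

View pics/v3.png

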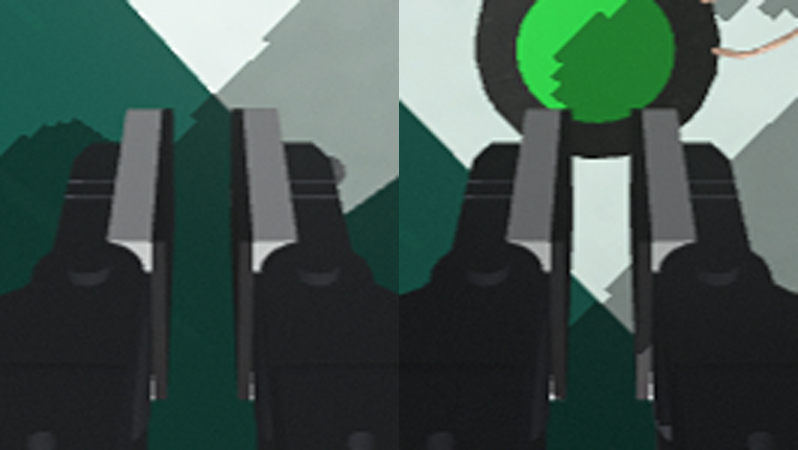

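The tips look very near the coil's rim, and it's unclear whether they are in contact. I'll test with a short advance.

```bash
python3 -m pendant '[[0,0,0,2,0,0,0.9],[0,0,0,4,0,0,0.9],[0,0,0,6,0,0,0.9],[0,0,0,6,0,0,0.9]]'; python3 - <<'E'
from h import *
w=snap('wrist','w4.png'); print(w['fx'],coil(w,'green',.029),coil(w,'yellow',.026)); goto(-21,-52,8,39.6)
a=cv2.imread('pics/w4.png')[170:345,165:398]; cv2.imwrite('pics/v4.png',cv2.resize(a,None,fx=3,fy=3,interpolation=2))
E
```

```text
t: 4.3
tool_pos: [0.4581, 0.063, 0.0097]
tcp_rot: [-2.925, -1.145, -0.0]
force: [-0.8, -0.3, -0.7]
finger_gap: 0.099
355.1402545040486 [([269.9, 249.5], 1647, [-57.5, -99.1])] [([444.6, 269.3], 1779, [-0.9, -162.0])]
t 4.35 at [ -65.  -107.7] z 9.7 F [-0.6 -0.2  0.6] gap 0.097
turn [-0.    -0.    -0.007] shift [70.9 -2.1  1.7] joints [-0.21  0.91  0.01  2.06 -0.03  0.17 -1.  ]
```

View pics/v4.png

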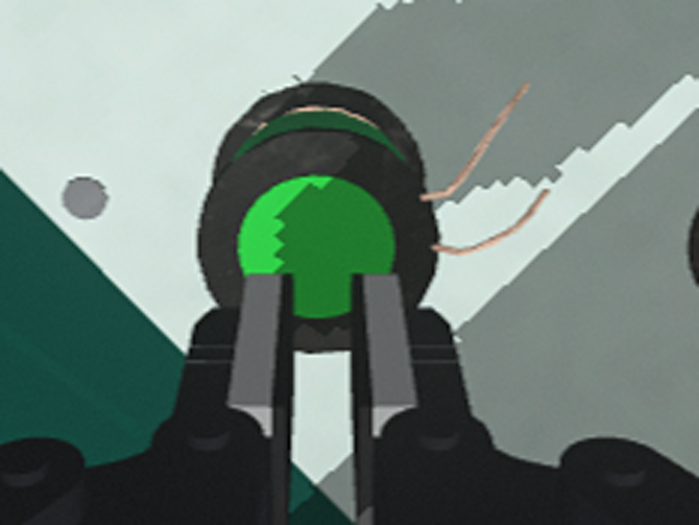

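The tips now cover part of the sticker and the coil hasn't moved (force about 0). So they are passing above the coil, and the real tip must be about 20–30 mm above the reported TCP. I back off and feel down for the plate, checking force at each step.

```bash
cat > chk.py <<'E'
import sys,numpy as np
from plant import get_state
s=get_state(); f=s['force']; print(round(float(s['tool_pos'][2])*1000,1),np.round(f,1))
sys.exit(1 if np.linalg.norm(f)>5 else 0)
E
python3 -m pendant '[[0,0,0,-8,0,0,0.9],[0,0,0,-18,0,0,0.9],[0,0,0,-28,0,0,0.9],[0,0,0,-30,0,0,0.9],[0,0,0,-30,0,0,0.9],[0,0,0,-30,0,2,0.9],[0,0,0,-30,0,4,0.9],[0,0,0,-30,0,4,0.9]]' >/dev/null && python3 chk.py && python3 -m pendant '[[0,0,0,0,0,2,0.9],[0,0,0,0,0,2,0.9]]' >/dev/null && python3 chk.py && python3 -m pendant '[[0,0,0,0,0,2,0.9],[0,0,0,0,0,2,0.9]]' >/dev/null && python3 chk.py && python3 -m pendant '[[0,0,0,0,0,2,0.9],[0,0,0,0,0,2,0.9]]' >/dev/null && python3 chk.py && python3 -m pendant '[[0,0,0,0,0,2,0.9],[0,0,0,0,0,2,0.9]]' >/dev/null && python3 chk.py && python3 -m pendant '[[0,0,0,0,0,2,0.9],[0,0,0,0,0,2,0.9]]' >/dev/null && python3 chk.py
python3 - <<'E'
from h import *
w=snap('wrist','w5.png'); print(coil(w,'green',.029)); goto(-21,-52,8,39.6)
E
```

```text
5.4 [-0.  -0.2 -0.1]
3.5 [ 0.5 -0.2 -0.3]
1.5 [-0.5 -0.   0.3]
-0.5 [-0.3  0.4 -0.4]
-2.5 [-0.  -0.2 -0.3]
-4.5 [ 0.2 -0.3  0.1]
[([269.4, 197.0], 2756, [-58.2, -99.9])]
t 6.2 at [ -84.4 -130.7] z -4.4 F [ 0.4 -0.5 -0.6] gap 0.102
turn [-0.     0.    -0.007] shift [101.   -2.1 -12.4] joints [-0.17  0.94  0.    2.15 -0.01  0.06 -0.98]
```

Confirmed: the TCP reads below the plate and there is still no contact. I keep feeling down.

```bash
python3 -m pendant '[[0,0,0,0,0,2,0.9],[0,0,0,0,0,4,0.9],[0,0,0,0,0,4,0.9]]' >/dev/null && python3 chk.py && python3 -m pendant '[[0,0,0,0,0,2,0.9],[0,0,0,0,0,2,0.9]]' >/dev/null && python3 chk.py && python3 -m pendant '[[0,0,0,0,0,2,0.9],[0,0,0,0,0,2,0.9]]' >/dev/null && python3 chk.py && python3 -m pendant '[[0,0,0,0,0,2,0.9],[0,0,0,0,0,2,0.9]]' >/dev/null && python3 chk.py && python3 -m pendant '[[0,0,0,0,0,2,0.9],[0,0,0,0,0,2,0.9]]' >/dev/null && python3 chk.py && python3 -m pendant '[[0,0,0,0,0,2,0.9],[0,0,0,0,0,2,0.9]]' >/dev/null && python3 chk.py
python3 - <<'E'
from h import *
w=snap('wrist','w6.png'); print(coil(w,'green',.029)); goto(-21,-52,8,39.6)
E
```

```text
-8.6 [-0.3 -0.2 -0.4]
-10.5 [-0.6 -0.8  0.2]
-12.5 [ 0.2 -0.2  0.3]
-14.5 [ 0.5 -0.5  0.5]
-16.5 [-0.5 -0.6 -0.1]
-18.5 [0.1 0.6 0.2]
[([269.5, 207.7], 3257, [-58.1, -99.9])]
t 7.55 at [ -84.4 -130.8] z -18.4 F [ 0.1  0.7 -0.3] gap 0.101
turn [-0.     0.    -0.007] shift [101.1  -2.1 -26.4] joints [-0.17  0.97  0.    2.15 -0.01  0.02 -0.98]
```

```bash
python3 -m pendant '[[0,0,0,4,0,0,0.9],[0,0,0,8,0,0,0.9],[0,0,0,11,0,0,0.9],[0,0,0,14,0,0,0.9],[0,0,0,17,0,0,0.9],[0,0,0,20,0,0,0.9],[0,0,0,23,0,0,0.9],[0,0,0,26,0,0,0.9],[0,0,0,26,0,0,0.9]]'; python3 - <<'E'
from h import *
w=snap('wrist','w7.png'); print(coil(w,'green',.029)); goto(-21,-52,-18,39.6)
a=cv2.imread('pics/w7.png')[170:345,165:398]; cv2.imwrite('pics/v7.png',cv2.resize(a,None,fx=3,fy=3,interpolation=2))
E
```

```text
t: 8.45
tool_pos: [0.4553, 0.0604, -0.0183]
tcp_rot: [-2.925, -1.145, -0.001]
force: [0.8, 0.2, -0.1]
finger_gap: 0.099
[([272.1, 237.2], 2944, [-47.8, -89.1])]
t 8.5 at [ -67.5 -110.7] z -18.3 F [-0.5 -0.6  0.2] gap 0.098
turn [ 0.    -0.    -0.007] shift [74.8 -2.1 -0.3] joints [-0.2   0.97  0.    2.07 -0.03  0.09 -1.  ]
```

View pics/v7.png

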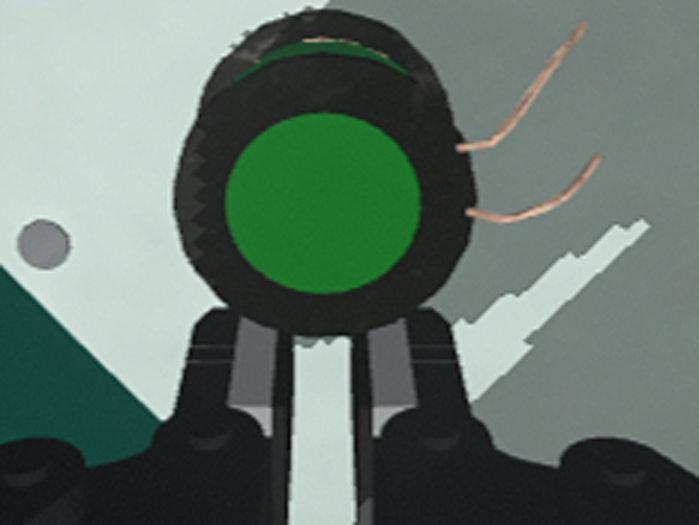

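The cradle holds: green has moved to (-47.8,-89.1), upright, and sits squarely against both fingertips. I continue the diagonal push.

```bash
python3 -m pendant '[[0,0,0,4,0,0,0.9],[0,0,0,8,0,0,0.9],[0,0,0,12,0,0,0.9],[0,0,0,16,0,0,0.9],[0,0,0,20,0,0,0.9],[0,0,0,24,0,0,0.9],[0,0,0,28,0,0,0.9],[0,0,0,32,0,0,0.9],[0,0,0,36,0,0,0.9],[0,0,0,40,0,0,0.9]]'; python3 - <<'E'
from h import *
w=snap('wrist','w8.png'); print(coil(w,'green',.029)); goto(-21,-52,-18,39.6)
E
```

```text
t: 9.5
tool_pos: [0.4846, 0.0874, -0.0183]
tcp_rot: [-2.926, -1.144, 0.0]
force: [-0.5, -0.1, -1.0]
finger_gap: 0.1
[([270.6, 228.7], 1049, [-20.4, -55.6]), ([280.3, 236.2], 19, [-19.6, -60.2]), ([273.3, 249.1], 81, [-24.9, -62.6]), ([248.2, 254.2], 41, [-33.5, -58.1]), ([269.5, 266.3], 27, [-30.6, -67.1])]
t 9.55 at [-41.3 -79.4] z -18.3 F [-0.7  0.5 -0.1] gap 0.1
turn [-0.    -0.001 -0.007] shift [34.  -2.1 -0.3] joints [-0.25  0.98  0.01  1.96 -0.05  0.2  -1.02]
```

```bash
sed -i "s/(55,120,110),(80,255,255)/(50,140,60),(72,255,255)/" h.py; python3 -m pendant '[[0,0,0,4,0,0,0.9],[0,0,0,8,0,0,0.9],[0,0,0,12,0,0,0.9],[0,0,0,16,0,0,0.9],[0,0,0,20,0,0,0.9],[0,0,0,24,0,0,0.9],[0,0,0,28,0,0,0.9],[0,0,0,31,0,0,0.9],[0,0,0,33,0,0,0.9],[0,0,0,33,0,0,0.9]]'; python3 - <<'E'
from h import *
w=snap('wrist','w9.png'); print([g for g in coil(w,'green',.029) if g[1]>300]); goto(0,-68,-18,0)
E
```

```text
t: 10.55
tool_pos: [0.5087, 0.1098, -0.0183]
tcp_rot: [-2.925, -1.145, -0.0]
force: [-0.1, -0.7, 0.1]
finger_gap: 0.099
[([272.1, 237.2], 3101, [-1.0, -33.4])]
t 10.6 at [-20.6 -54.9] z -18.3 F [-0.3 -0.2  0.9] gap 0.103
turn [ 0.    -0.    -0.698] shift [ 3.2 24.2 -0.3] joints [-0.28  1.    0.02  1.86 -0.06  0.29 -1.04]
```

```bash
python3 -m pendant '[[0,0,0,-8,0,0,0.9],[0,0,0,-18,0,0,0.9],[0,0,-0.14,-18,4,0,0.9],[0,0,-0.28,-16,10,0,0.9],[0,0,-0.42,-12,17,0,0.9],[0,0,-0.56,-8,23,0,0.9],[0,0,-0.698,-2,29,0,0.9],[0,0,-0.698,-2,29,0,0.9]]'; python3 - <<'E'
from h import *
w=snap('wrist','w10.png'); print([g for g in coil(w,'green',.029) if g[1]>300]); goto(0,62,-18,0)
E
```

```text
t: 11.4
tool_pos: [0.527, 0.0862, -0.0183]
tcp_rot: [-2.356, -2.078, -0.001]
force: [-1.1, 1.0, 0.0]
finger_gap: 0.101
[([265.3, 200.3], 3446, [-1.1, -33.3])]
t 11.45 at [ -0.  -75.6] z -18.4 F [ 0.5 -0.6 -0.4] gap 0.098
turn [-0.    -0.    -0.004] shift [137.6  -0.5  -0.3] joints [-0.16  1.   -0.11  1.81  0.28  0.34 -0.62]
```

View pics/w10.png

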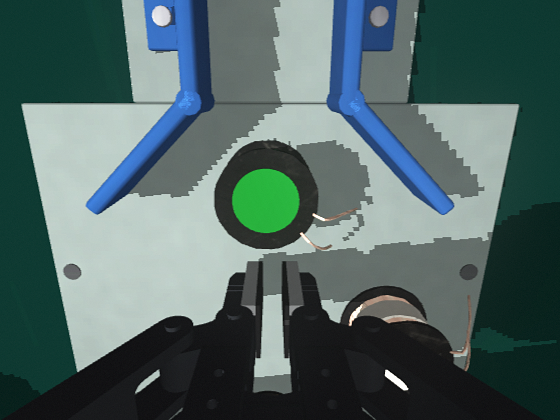

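The view shows green at (265,200), centred in the funnel. The gate's rails run from about column 208 to 333, with the middle at 270. I push straight in.

```bash
python3 -m pendant '[[0,0,-0.004,5,-0.5,0,0.9],[0,0,-0.004,10,-0.5,0,0.9],[0,0,-0.004,15,-0.5,0,0.9],[0,0,-0.004,20,-0.5,0,0.9],[0,0,-0.004,25,-0.5,0,0.9],[0,0,-0.004,30,-0.5,0,0.9],[0,0,-0.004,35,-0.5,0,0.9],[0,0,-0.004,40,-0.5,0,0.9],[0,0,-0.004,45,-0.5,0,0.9],[0,0,-0.004,50,-0.5,0,0.9]]' >/dev/null && python3 chk.py && python3 -m pendant '[[0,0,0,4,0,0,0.9],[0,0,0,8,0,0,0.9],[0,0,0,12,0,0,0.9],[0,0,0,16,0,0,0.9],[0,0,0,20,0,0,0.9],[0,0,0,24,0,0,0.9],[0,0,0,28,0,0,0.9],[0,0,0,32,0,0,0.9],[0,0,0,32,0,0,0.9]]'; python3 - <<'E'
from h import *
w=snap('wrist','w11.png'); print([g for g in coil(w,'green',.029) if g[1]>300]); goto(0,62,-18,0)
E
```

```text
-18.3 [-0.9 -0.  -0.6]
t: 13.35
tool_pos: [0.5365, 0.1691, -0.0183]
tcp_rot: [-2.353, -2.081, -0.001]
force: [0.5, 0.2, -0.6]
finger_gap: 0.1
[([273.3, 236.1], 3134, [0.7, 36.2])]
t 13.4 at [-0.4  7.2] z -18.3 F [0.4 0.4 0.4] gap 0.098
turn [ 0.    -0.     0.004] shift [54.8  0.6 -0.3] joints [-0.3   1.03 -0.11  1.7   0.23  0.43 -0.7 ]
```

```bash
python3 -m pendant '[[0,0,0,5,0.5,0,0.9],[0,0,0,10,0.5,0,0.9],[0,0,0,15,0.5,0,0.9],[0,0,0,20,0.5,0,0.9],[0,0,0,25,0.5,0,0.9],[0,0,0,30,0.5,0,0.9],[0,0,0,35,0.5,0,0.9],[0,0,0,40,0.5,0,0.9],[0,0,0,45,0.5,0,0.9],[0,0,0,50,0.5,0,0.9]]' >/dev/null && python3 chk.py && python3 -m pendant '[[0,0,0,2,0,0,0.9],[0,0,0,2,0,0,0.9]]' >/dev/null&& python3 chk.py && python3 -m pendant '[[0,0,0,1.5,0,0,0.9],[0,0,0,1.5,0,0,0.9]]' >/dev/null&& python3 chk.py&& python3 -m pendant '[[0,0,0,1.5,0,0,0.9],[0,0,0,1.5,0,0,0.9]]' >/dev/null&& python3 chk.py&& python3 -m pendant '[[0,0,0,1,0,0,0.9],[0,0,0,1,0,0,0.9]]' >/dev/null&& python3 chk.py; python3 - <<'E'
from h import *
w=snap('wrist','w12.png'); print([g for g in coil(w,'green',.029) if g[1]>300]); goto(0,62,-18,0)
E
```

```text
-18.3 [ 0.4 -1.  -0. ]
-18.3 [-0.8  0.3  0.9]
-18.3 [ 0.4 -1.   0.8]
-18.3 [ 1.4 -0.8 -0.1]
-18.3 [ 0.4 -0.1  0.2]
[([272.9, 237.2], 3117, [0.9, 91.2])]
t 15.25 at [-0. 63.] z -18.3 F [ 0.2 -0.2  0.3] gap 0.1
turn [-0.    -0.     0.004] shift [-1.   0.  -0.3] joints [-0.39  1.05 -0.11  1.6   0.2   0.5  -0.75]
```

```bash
python3 -m pendant '[[0,0,0,1,0,0,0.9],[0,0,0,1,0,0,0.9]]' >/dev/null&& python3 chk.py && python3 -m pendant '[[0,0,0,1,0,0,0.9],[0,0,0,1,0,0,0.9]]' >/dev/null&& python3 chk.py&& python3 -m pendant '[[0,0,0,1,0,0,0.9],[0,0,0,1,0,0,0.9]]' >/dev/null&& python3 chk.py; python3 - <<'E'
from h import *
w=snap('wrist','w13.png'); print([g for g in coil(w,'green',.029) if g[1]>300]); goto(0,62,-18,0)
E
```

```text
-18.3 [-0.6 -3.5  0.5]
-18.3 [-1.  -6.8  1.7]
[([272.9, 238.9], 3111, [1.0, 91.5])]
t 15.7 at [ 0.  63.9] z -18.3 F [-0.4 -7.   1.6] gap 0.1
turn [-0.     0.001  0.003] shift [-1.9 -0.  -0.3] joints [-0.39  1.05 -0.11  1.6   0.2   0.51 -0.75]
```

Contact with the end stop confirmed: the force rises to 7 N and green is at y = 91.5. I retreat, lift, and go behind yellow.

```bash
python3 -m pendant '[[0,0,0,-4,0,0,0.9],[0,0,0,-12,0,0,0.9],[0,0,0,-20,0,-12,0.9],[0,0,0,-22,0,-35,0.9],[0,0,0,-30,0,-58,0.9],[0,0,0,-60,0,-70,0.9],[0,0,0,-100,0,-70,0.9],[0,0,0,-140,0,-70,0.9],[0,0,0,-180,0,-70,0.9],[0,0,0,-220,0,-70,0.9]]' >/dev/null; python3 -m pendant '[[0,0,0,-30,0,0,0.9],[0,0,0,-47,0,0,0.9],[0,0,0,-47,0,0,0.9]]'; python3 - <<'E'
from h import *
c=snap('top'); print('top',[coil(c,n,z,(180,165,350,265)) for n,z in(('green',.029),('white',.032))])
w=snap('wrist','w14.png'); print([(n,[g for g in coil(w,n,z) if g[1]>300]) for n,z in(('yellow',.026),('white',.032))]); goto(-1,-203,-18,0)
E
```

```text
t: 17.0
tool_pos: [0.511, -0.0423, 0.0525]
tcp_rot: [2.357, 2.075, -0.001]
force: [0.3, 0.3, 0.0]
finger_gap: 0.1
top [[([205.7, 202.6], 65, [0.7, 91.8])], [([278.1, 193.6], 58, [55.2, -103.1])]]
[('yellow', [([265.1, 168.5], 1028, [-2.1, -164.3]), ([417.1, 318.6], 880, [95.5, -262.4])]), ('white', [([247.9, 92.7], 50512, [-10.6, -124.1]), ([381.3, 48.1], 2122, [55.1, -103.3]), ([555.3, 389.6], 567, [193.1, -314.2])])]
t 17.1 at [   1.1 -202. ] z 52.3 F [0.4 0.6 0.8] gap 0.104
turn [ 0.001 -0.001  0.003] shift [-1.  -2.1 70.3] joints [ 0.11  0.86 -0.18  1.86  0.32  0.44 -0.42]
```

View pics/w14.png

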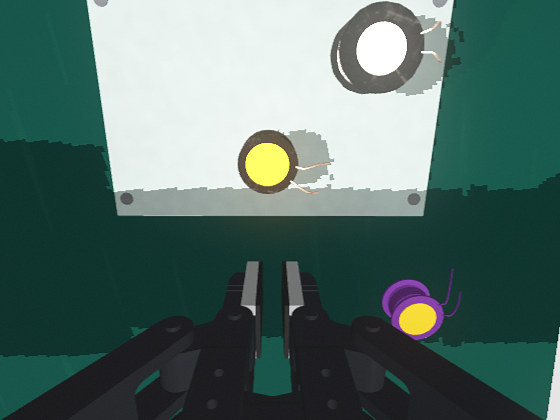

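Yellow is at (266,164) dead ahead. The purple look-alike at (417,318) is well to the right of the path. Top camera: green at (0.7,91.8), white unmoved. I descend and push yellow.

```bash
python3 -m pendant '[[0,0,0.003,-1,-2,25,0.9],[0,0,0.003,-1,-2,45,0.9],[0,0,0.003,-1,-2,60,0.9],[0,0,0.003,-1,-2,70,0.9],[0,0,0.003,-1,-2,70,0.9]]' >/dev/null && python3 chk.py && python3 -m pendant '[[0,0,0,4,0,0,0.9],[0,0,0,8,0,0,0.9],[0,0,0,12,0,0,0.9],[0,0,0,16,0,0,0.9],[0,0,0,20,0,0,0.9],[0,0,0,24,0,0,0.9],[0,0,0,28,0,0,0.9],[0,0,0,32,0,0,0.9],[0,0,0,36,0,0,0.9],[0,0,0,40,0,0,0.9]]'; python3 - <<'E'
from h import *
w=snap('wrist','w15.png'); print([g for g in coil(w,'yellow',.026)]); goto(0,11,-18,0)
E
```

```text
-18.9 [ 0.2 -0.6  1. ]
t: 18.6
tool_pos: [0.5144, 0.0002, -0.0183]
tcp_rot: [-2.357, -2.077, -0.0]
force: [-0.2, -0.7, 0.5]
finger_gap: 0.102
[([272.1, 239.8], 2899, [-0.4, -136.9])]
t 18.65 at [  -1.1 -161.9] z -18.3 F [0.6 0.6 1. ] gap 0.102
turn [ 0.    -0.001  0.001] shift [172.9   1.3  -0.2] joints [-0.01  0.99 -0.11  1.88  0.32  0.29 -0.5 ]
```

```bash
python3 -m pendant '[[0,0,0,5,0.2,0,0.9],[0,0,0,10,0.3,0,0.9],[0,0,0,15,0.4,0,0.9],[0,0,0,20,0.5,0,0.9],[0,0,0,25,0.6,0,0.9],[0,0,0,30,0.7,0,0.9],[0,0,0,35,0.8,0,0.9],[0,0,0,40,0.8,0,0.9],[0,0,0,45,0.8,0,0.9],[0,0,0,50,0.8,0,0.9]]' >/dev/null && python3 chk.py && python3 -m pendant '[[0,0,0,5,0,0,0.9],[0,0,0,10,0,0,0.9],[0,0,0,15,0,0,0.9],[0,0,0,20,0,0,0.9],[0,0,0,25,0,0,0.9],[0,0,0,30,0,0,0.9],[0,0,0,35,0,0,0.9],[0,0,0,40,0,0,0.9],[0,0,0,45,0,0,0.9],[0,0,0,50,0,0,0.9]]'; python3 - <<'E'
from h import *
w=snap('wrist','w16.png'); print([g for g in coil(w,'yellow',.026)]); goto(0,13,-18,0)
E
```

```text
-18.3 [0.5 0.4 0.5]
t: 20.65
tool_pos: [0.5277, 0.0993, -0.0183]
tcp_rot: [-2.357, -2.077, -0.0]
force: [0.0, -0.1, 0.6]
finger_gap: 0.103
[([272.1, 239.7], 2904, [0.4, -36.8])]
t 20.7 at [ -0.4 -61.7] z -18.3 F [-0.9  1.3 -0.3] gap 0.1
turn [ 0.    -0.001  0.001] shift [74.7  0.5 -0.2] joints [-0.19  1.01 -0.1   1.8   0.25  0.35 -0.61]
```

```bash
python3 -m pendant '[[0,0,0,5,0.5,0,0.9],[0,0,0,10,0.5,0,0.9],[0,0,0,15,0.5,0,0.9],[0,0,0,20,0.5,0,0.9],[0,0,0,25,0.5,0,0.9],[0,0,0,30,0.5,0,0.9],[0,0,0,35,0.5,0,0.9],[0,0,0,40,0.5,0,0.9],[0,0,0,45,0.5,0,0.9],[0,0,0,50,0.5,0,0.9]]' >/dev/null && python3 chk.py && python3 -m pendant '[[0,0,0,5,0,0,0.9],[0,0,0,10,0,0,0.9],[0,0,0,15,0,0,0.9],[0,0,0,20,0,0,0.9],[0,0,0,23,0,0,0.9],[0,0,0,25,0,0,0.9],[0,0,0,25,0,0,0.9]]'; python3 -c "
from h import *
w=snap('wrist','w17.png'); print([g for g in coil(w,'yellow',.026)]); goto(0,-80,60,0)"
```

```text
-18.3 [-0.1 -0.3  0.3]
t: 22.4
tool_pos: [0.5376, 0.1735, -0.0183]
tcp_rot: [-2.357, -2.077, -0.0]
force: [0.3, -0.5, 0.7]
finger_gap: 0.098
[([302.8, 6.6], 13, [10.4, 116.8]), ([272.1, 239.0], 2957, [0.8, 38.4])]
t 22.45 at [ 0.1 11.9] z -18.3 F [-0.6 -0.  -0.4] gap 0.098
turn [ 0.    -0.     0.001] shift [-91.9  -0.2 -78.3] joints [-0.32  1.03 -0.1   1.69  0.2   0.43 -0.68]
```

Yellow is at y = 38.4, so it spans about 22 to 55, inside the lane. I retreat, lift clear and check.

```bash
python3 -m pendant '[[0,0,0,-5,0,0,0.9],[0,0,0,-14,0,0,0.9],[0,0,0,-22,0,-15,0.9],[0,0,0,-24,0,-45,0.9],[0,0,0,-40,0,-80,0.9],[0,0,0,-75,0,-110,0.9],[0,0,0,-115,0,-140,0.9],[0,0,0,-160,0,-150,0.9],[0,0,0,-200,0,-160,0.9],[0,0,0,-200,0,-160,0.9]]'; python3 - <<'E'
from h import *
c=snap('top','t9.png')
for n,z in (('green',.029),('yellow',.026),('white',.032)): print(n,coil(c,n,z,(180,165,350,265)))
for t in ['reference_can','tape','driver']: print(t,[np.round(d['extent']).tolist() for d in models.spot_in(t,'top')][:1])
a=cv2.imread('pics/t9.png')[165:265,180:350]; w=snap('wrist','w18.png')
a=cv2.resize(a,(560,330),interpolation=2); b=cv2.imread('pics/w18.png')[0:260]
cv2.imwrite('pics/v9.png',np.vstack([a,b]))
E
```

```text
t: 23.45
tool_pos: [0.5118, -0.0317, 0.1438]
tcp_rot: [2.362, 2.066, -0.001]
force: [-1.1, 0.9, -0.6]
finger_gap: 0.102
green [([205.7, 202.6], 65, [0.7, 91.8])]
yellow [([224.4, 205.7], 70, [0.3, 39.3])]
white [([278.1, 193.6], 58, [55.2, -103.1])]
reference_can [[245.0, 217.0, 105.0, 78.0]]
tape [[162.0, 274.0, 22.0, 25.0]]
driver [[412.0, 206.0, 10.0, 53.0]]
```

View pics/v9.png

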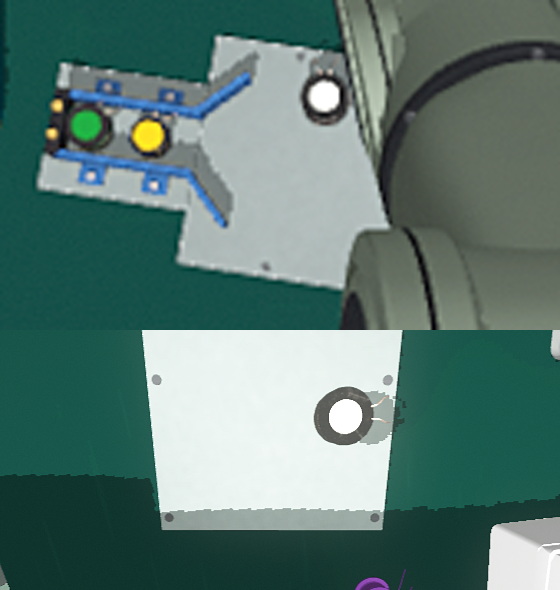

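Green sits at the stop at crop (87,126). Yellow is inside the lane behind it at (149,136). White is unmoved at (324,96), and the arm is clear.

```bash
python3 -c "
from plant import env
print(env.sign_off())"
```

```text
the job is handed in; nothing more can be done
None
```

The job is handed in after about 23.5 s on the robot's clock. Green was pushed through the gate until it rested on the end stop, and then yellow was pushed in behind it. Both were only slid, with the two nearly shut fingertips as a cradle.

Last checks, in the feeder's frame:

| Coil | Centre x, y (mm) | Result |
|---|---|---|
| Green | 0.7, 91.8 | Against the stop (contact expected at 91.5). The pushing force rose to 7 N there. |
| Yellow | 0.3, 39.3 | Wholly inside the lane, spanning about y 23 to 56 |
| White | 55.2, -103.1 | Unmoved |

- **After the move:** the arm was lifted clear of everything, with no contact force beyond sensor noise. The arm stayed clear of the purple look-alike throughout.
- **Disagreement with the description:** the real fingertips sat roughly 30 mm above the reported TCP. My first advance therefore passed over the green coil without moving it. I corrected this by lowering in small steps with force checks and confirming with the wrist camera.
- **Bystanders not fully rechecked:** in the last picture the arm hid part of the table. The network's box for the can was clearly a wrong detection, and its box for the driver had shifted and shortened by about 15 pixels. The tape's box was as before. The gripper never came down near any of these three.

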